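# Trip the isolator and hold the lathe's belt cover open

## Robot

A 6-joint arm with a two-finger parallel gripper is mounted at the origin on the work surface. World frame = base frame: x ahead of the robot, y to its left, z up, the work surface at z = 0. Lengths are in m, angles in degrees, forces in N, time in s.
With the tool pointing down it reaches from about 0.25 to 0.725 m from the base axis. Payload 9.7 kg.
Tool frame: the origin (TCP) lies at the very end of the fingers, on their centre line; the grasp point (between the pads) lies 19 mm behind it; z points along the fingers, y is the line along which they close (so a half turn about z gives the same grasp; the last joint's range is limited). The gripper opens to 85 mm and grips with 20 to 120 N. Pads are 22 mm wide; open, the fingers measure 114 mm over their backs; the gripper's body (76 mm by 85 mm) begins 54 mm behind the grasp point. The pads swing forward as they close: fully open they stand 13 mm farther back than shut.
Start: joints at [64.687, 4.979, 10.078, 95.1, 0, 90], TCP at [0.235, 0.497, 0.231] pointing down, gripper open.
Joint ranges: [-179.16, 179.16], [-48.56, 103.87], [-65.8, 70.77], [-126.05, 130.52], [-82.76, 87.17], [-180, 180]. Speed limits (degrees/s): [127.2, 127.2, 147.25, 180, 180, 180].

## Interface

Orientations are given as [roll, pitch, yaw] about the fixed x, y, z axes, in that order (R = Rz(yaw) Ry(pitch) Rx(roll)).
In Python, from workcell import bot gives the robot as it stands.
- The arm moves only by the tool arm_command, never from a script. Its argument "series" is a list of rows, each a list of 4 numbers: the shift along the tool's x, y, z in m, then the turn about the tool's z in rad. A call has exactly 5 rows; each row is the pose to reach, as a shift and turn from the pose commanded when the call began, along the tool's axes at that moment; what a row does not reach only later rows make up. A row lasts 1/10 s, in which the tool goes at most 50 mm and 8.59 degrees, less where a joint would pass 70% of its speed; a pose out of reach is approached as far as the arm can. A call with a gripper value outside its range is refused whole. "hand" is the finger opening in m, from 0 to 0.0854, set as the call begins (left out, the last holds). The fingers move at their own pace and stop on an object; "grip_force" is the grip in N (left out, the last holds). Time passes only in rows, so rows that repeat a pose let the fingers close, or fill a call up. It gives the time, the measured TCP pose, the force, the opening and the grip force at its end, in the units of the state.
- bot.get_obs(): the state, without advancing time (a new reading comes with each control period).
- bot.camera(name): name is "scene" or "top" or "wrist"; returns a dict with "color" (480x640x3 uint8, blue, green, red), "camera_matrix" (3x3 intrinsics, pixels), "xyz" and "orientation" of the camera in the world; the wrist camera has in their place "T_tool_cam" (4x4, takes a point from camera to tool coordinates, whose origin is the TCP and whose axes are the flange's). Camera axes: x right, y up, looking along -z (the intrinsics and any distortion apply to the point x, -y, -z); pixel columns grow to the right and rows downward; lengths in m; the calibration is good to about 2 mm. A picture is of the moment at which its call begins: read the wrist's pose just before it. There is no depth.
- bot.job_done(): hands the job in; it is judged then, once.
Trained networks look in the newest picture that a camera, given by its name, has taken for a name from the list of things; names that differ only in an ending like _2 or _b are one class to them, and where a whole thing is asked for, a point or a joint stands for the part that bears it (a point fixed in the world has none). Each returns a list of dicts, best first, with "confidence" (0 to 1); they miss things now and then, are a little off and sometimes report something else, mostly with a low value. They report only what shows in the picture. A call takes as long as a camera call. They do not tell look-alikes from the thing itself.
- bot.find_in(camera, target): "location" ([column, row] in pixels, amid what is visible of it).
- bot.mark_of(camera, target): "location" ([column, row] in pixels: a listed point, or the origin of a listed thing).
The state is a dict: "time": time; "q": joint angles; "qd": joint speeds; "joint_efforts": joint torques, N m; "ee_pos": TCP position; "tcp_rot": TCP orientation; "wrist_force": force on the tool from outside, world axes, zero at the start; "torque": the same for the moment, N m; "opening": finger opening in m; "grasp_force": force on a finger pad.
Only numpy, scipy, OpenCV 4.12 (cv2) and the standard library are available. Lean on these libraries where they do the work, as an engineer would, in place of code of your own. Each camera call takes 0.05 s, during which the arm holds its last target. There are 200 camera calls.

## Task

The drive belt of the small yellow lathe is to be inspected. First, with the belt cover still shut, turn the spring-return isolator knob on top of the black control box clockwise (seen from above) to its stop, keep it there for a moment, then let go and let it spring back; after that lift the sprung belt cover on top of the lathe's headstock (it has a bar handle on the robot's side) until it stands 50 degrees open, and keep it there. The program finishes while the gripper's fingers still hold the cover steady at 50 degrees (it would fall shut if let go); leave the other things on the bench where they are.

Things in the scene. Friction and masses are not known exactly. Their poses are not given: they have to be found in the camera images.
- isolator_knob (a joint): angle of the isolator knob in rad: 0 at rest, grows clockwise seen from above, stop at 1.2 (69 degrees). A spring turns it back: about 0.02 N m at rest, 0.08 N m at the stop
- knob_grip (a point): point on the knob's vertical axis where to grip it. The knob is a grey upright bar, 46 long, 12 thick, standing 33 high on a disc of diameter 46; the point lies 10 below the bar's top, 23 above the disc, 95 above the bench. It turns with the knob: x axis along the bar's length, y across its thickness, z up
- control_box: black box 100 x 90 x 56 high with the knob in the middle of its top, fixed to the bench, either left of the lathe's headstock or in front of the lathe's bed (the collet block has the other place); origin in the middle of its underside
- belt_cover (a joint): opening angle of the lathe's belt cover in rad: 0 shut (level), grows as the handle side rises, limit 1.5; 50 degrees is 0.873. Gravity and a spring pull it shut from every angle, with about 3 to 4 N at the handle when half open
- cover_handle (a point): middle of the cover's handle: a level round steel bar, diameter 14, parallel to the hinge, 192 from the hinge line, on the cover's free edge (robot's side). 114 clear between its two arms; bar centre 50 in front of the cover's edge and headstock (43 clear); 171 above the bench when shut, free space below. x axis points from the bar to the hinge line (tilts down as it opens), y along the bar
- cover_hinge (a point): middle of the cover's hinge line, along the rear top edge of the headstock, 171 above the bench; it does not move with the cover: z up, y along the hinge line (level), x level, away from the robot. The cover is a yellow plate 140 x 168 x 8 lying on the headstock; it opens by turning about +y
- lathe: small yellow lathe fixed to the bench; origin on the bench under the middle of its headstock, axes as the hinge's. Headstock 140 (x) x 170 (y) x 165 high; a 72 mm handwheel stands 28 out of its +y side. Chuck (diameter 80, axis 120 above the bench) and tailstock (up to 151 high) on a bed that runs to y = -420; nothing there is more than 65 in front of the origin
- collet_block: wooden block 100 x 90 x 50 high with six steel collets up to 72 high, fixed to the bench; origin in the middle of its underside
- wood_blank: loose square turning blank of dark wood, 45 x 100 x 45 high, lying on the bench; a bystander, leave it alone; origin at its underside
- wax_jar: loose round jar with a metal lid, diameter 64, height 55; a bystander, leave it alone; origin at its underside
- spanner: loose steel spanner, 160 long, lying flat; a bystander, leave it alone; origin at its underside
- mug: loose white mug, diameter 80, height 90; a bystander, leave it alone; origin at its underside
- polish_bottle: loose amber bottle, diameter 60, height 120, standing; a bystander, leave it alone; origin at its underside
Mind the look-alikes: they are no part of the job. There is more than one size of the control_box; the one meant has the size given above.

How it is judged (in metres and radians):
On the way, in this order (a step that is already met when the one before it is completed fails the run):
1. the knob is at its stop, with the cover shut (value of joint isolator_knob above 1.08 rad and value of joint belt_cover below 0.08 rad), for 0.2 s.
2. the knob is let go and has sprung back, with the cover still shut (value of joint isolator_knob below 0.15 rad and contact force between the fingers and isolator_knob below 0.1 N and value of joint belt_cover below 0.08 rad), for 0.2 s.
3. the cover is held in the fingers at 50 degrees (value of joint belt_cover between 0.75 and 0.995 rad and contact force between the fingers and belt_cover above 0.8 N), for 0.5 s.
At the end, for the whole second after the job is handed in: The cover stands still between 43 and 57 degrees open (0.75 to 0.995 rad), carried by the robot's fingers; the knob is back at rest and untouched, and no loose thing has moved more than 30 mm from its start (all of step 3 and velocity of joint belt_cover between -0.1 and 0.1 rad/s and value of joint isolator_knob below 0.15 rad and contact force between the fingers and isolator_knob below 0.1 N and distance of each of wood_blank, wax_jar, spanner, mug, polish_bottle from where it was at the start of the episode below 0.03 m); the arm keeps its last pose, push and grip.
It fails at once if a bystander is moved more than 30 mm (distance of any of wood_blank, wax_jar, spanner, mug, polish_bottle from where it was at the start of the episode above 0.03 m).
It also fails if it takes over 56 s, if anything falls off the work surface, if the arm or the gripper's body presses on something with over 40 N, if the wrist force passes 120 N, or if a joint passes its speed limit or range.

## Working session

There is one attempt and no reset: what is moved stays moved. The work goes in short steps, Python scripts to look and compute and a tool call to move; the robot and the scene stay as the last step left them, time stands still between calls to the robot, and variables do not carry over. Pictures are saved under pics/ and viewed, at most 10 in all, crops included, and the job is handed in when it is done.

Besides the shell and the picture viewer there is one more tool, called after "Call:" as name([rows], argument=value, ...), one row to a line, values as JSON. arm_command: Moves the arm, as the interface text tells. Its arguments: {"type":"object","properties":{"series":{"type":"array"},"hand":{"type":"number"},"grip_force":{"type":"number"}},"required":["series"]}

```bash
mkdir -p pics; ls; python3 - <<'E'
from workcell import bot
import cv2, numpy as np
print(bot.get_obs())
for c in ["scene","top"]:
    r=bot.camera(c); cv2.imwrite(f"pics/{c}0.png",r["color"])
    print(c,r["camera_matrix"],r["xyz"],r["orientation"],[k for k in r])
    for t in ["knob_grip","control_box","cover_handle","cover_hinge","lathe","collet_block"]:
        print(t,[(np.round(d["location"]).tolist(),round(d["confidence"],2)) for d in bot.mark_of(c,t)])
E
```

```text
pics
{'time': 0.0, 'q': array([ 6.46888385e+01,  5.00901960e+00,  1.00352565e+01,  9.50977762e+01,
       -9.38637726e-04,  8.99994226e+01]), 'qd': array([-0.00314199,  0.05204958,  0.10699791,  0.06341219,  0.01009084,
        0.00566563]), 'joint_efforts': array([ 3.21927128e-04, -5.20387459e+01,  4.64804971e+01,  1.63634797e-02,
        8.87413398e-05, -1.70074480e-05]), 'ee_pos': array([0.23505652, 0.49700437, 0.2306102 ]), 'tcp_rot': array([-1.79928461e+02,  9.37916034e-04,  1.54689417e+02]), 'wrist_force': array([-0.47685316, -0.57637056,  0.1553617 ]), 'torque': array([-0.01913156, -0.0225062 , -0.03158222]), 'grasp_force': 0.0, 'opening': 0.08524793014232397}
scene [[548.79281547   0.         316.26858067]
 [  0.         548.79281547 240.97285002]
 [  0.           0.           1.        ]] [ 1.24491687 -0.38233876  1.04883999] [42.05461893 -0.48191085 64.75883499] ['color', 'camera_matrix', 'xyz', 'orientation']
knob_grip [([201.0, 252.0], 0.59), ([188.0, 217.0], 0.56)]
control_box [([207.0, 280.0], 0.79), ([193.0, 233.0], 0.75)]
cover_handle [([357.0, 235.0], 0.79), ([330.0, 246.0], 0.67)]
cover_hinge [([412.0, 297.0], 0.63)]
lathe [([378.0, 319.0], 0.86)]
collet_block [([433.0, 212.0], 0.6)]
top [[525.87631295   0.         330.36968856]
 [  0.         525.87631295 238.53009604]
 [  0.           0.           1.        ]] [ 0.28547803 -0.01232073  1.13032386] [ 11.03865655  -0.8448149  -90.97338436] ['color', 'camera_matrix', 'xyz', 'orientation']
knob_grip [([447.0, 283.0], 0.95), ([442.0, 366.0], 0.49)]
control_box [([441.0, 287.0], 0.98), ([437.0, 365.0], 0.87)]
cover_handle [([292.0, 197.0], 0.94)]
cover_hinge [([279.0, 103.0], 0.92)]
lathe [([287.0, 165.0], 0.83), ([296.0, 276.0], 0.22)]
collet_block [([150.0, 277.0], 0.94)]
```

View pics/scene0.png

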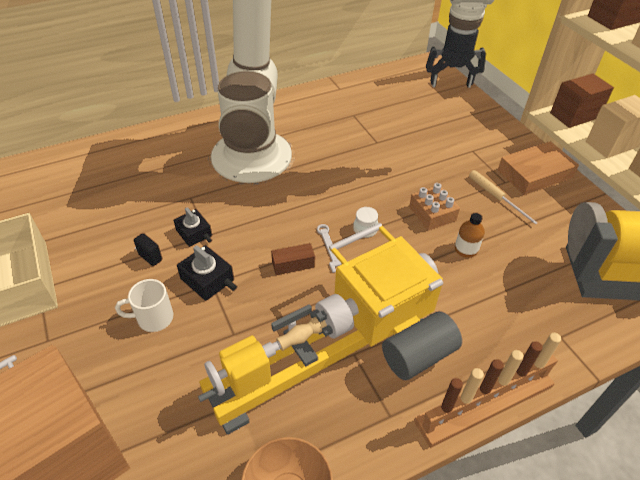

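View pics/top0.png

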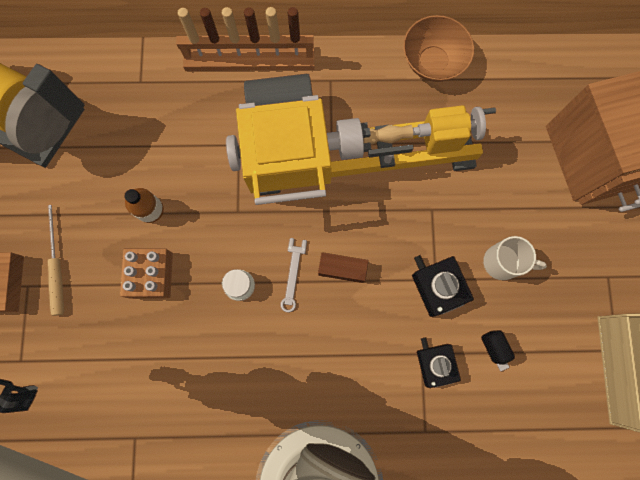

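Scene: the large control box (the one meant) is at top-view (441,287), the smaller look-alike at (439,365). The cover handle runs from about (255,201) to (323,194). The mug is at (512,258).

```bash
cat > h.py <<'E'
import numpy as np, cv2
from scipy.spatial.transform import Rotation as R
from workcell import bot
def ray(cam,uv,obs=None):
    K=cam["camera_matrix"]; d=np.linalg.solve(K,[uv[0],uv[1],1.]); d=np.array([d[0],-d[1],-d[2]])
    if "xyz" in cam: return np.array(cam["xyz"]),R.from_euler("xyz",cam["orientation"],degrees=True).apply(d)
    T=cam["T_tool_cam"]; Rt=R.from_euler("xyz",obs["tcp_rot"],degrees=True)
    return Rt.apply(T[:3,3])+obs["ee_pos"], Rt.apply(T[:3,:3]@d)
def at_z(cam,uv,z,obs=None):
    o,d=ray(cam,uv,obs); return o+d*(z-o[2])/d[2]
def project(cam,p,obs=None):
    K=cam["camera_matrix"]
    if "xyz" in cam: c=R.from_euler("xyz",cam["orientation"],degrees=True).inv().apply(np.array(p)-cam["xyz"])
    else:
        T=cam["T_tool_cam"]; t=R.from_euler("xyz",obs["tcp_rot"],degrees=True).inv().apply(np.array(p)-obs["ee_pos"]); c=T[:3,:3].T@(t-T[:3,3])
    u=K@np.array([c[0],-c[1],-c[2]]); return u[:2]/u[2]
Z=dict(knob_grip=.095,control_box=0,cover_handle=.171,cover_hinge=.171,lathe=0,collet_block=0,wood_blank=0,wax_jar=0,spanner=0,mug=0,polish_bottle=0)
E
python3 - <<'E'
from h import *
for c in ["top","scene"]:
    cam=bot.camera(c)
    for t,z in Z.items():
        print(c,t,[(np.round(at_z(cam,d["location"],z),3)[:2].tolist(),np.round(d["location"]).tolist(),round(d["confidence"],2)) for d in bot.mark_of(c,t)][:3])
    if c=="top":
        print([at_z(cam,p,.171).round(3) for p in [(255,201),(323,194)]])
        im=cam["color"]; a=cv2.resize(im[250:330,400:500],None,fx=6,fy=6,interpolation=cv2.INTER_CUBIC); 
        b=cv2.resize(im[90:215,225:345],None,fx=4,fy=4,interpolation=cv2.INTER_CUBIC)
        cv2.imwrite("pics/box.png",a); cv2.imwrite("pics/lathe.png",b)
E
```

```text
top knob_grip [([0.237, -0.245], [444.0, 365.0], 0.83)]
top control_box [([0.236, -0.259], [440.0, 363.0], 0.89), ([0.387, -0.266], [440.0, 291.0], 0.56)]
top cover_handle [([0.553, 0.046], [290.0, 197.0], 0.65), ([0.608, 0.053], [286.0, 169.0], 0.61), ([0.403, 0.295], [153.0, 278.0], 0.58)]
top cover_hinge [([0.751, 0.066], [279.0, 100.0], 0.61)]
top lathe [([0.669, 0.063], [286.0, 168.0], 0.96)]
top collet_block [([0.431, 0.349], [154.0, 275.0], 0.97), ([0.442, -0.401], [500.0, 265.0], 0.39)]
top wood_blank [([0.434, -0.06], [343.0, 271.0], 0.94)]
top wax_jar [([0.41, 0.167], [238.0, 284.0], 0.62)]
top spanner [([0.427, 0.038], [298.0, 275.0], 0.93)]
top mug [([0.442, -0.405], [502.0, 265.0], 0.73)]
top polish_bottle [([0.583, 0.359], [152.0, 207.0], 0.67)]
[array([0.546, 0.111, 0.171]), array([ 0.558, -0.017,  0.171])]
scene knob_grip [([0.405, -0.263], [203.0, 257.0], 0.79), ([0.262, -0.255], [188.0, 215.0], 0.49)]
scene control_box [([0.244, -0.242], [197.0, 235.0], 0.76), ([0.39, -0.259], [208.0, 277.0], 0.7), ([0.407, 0.138], [356.0, 232.0], 0.17)]
scene cover_handle [([0.542, 0.051], [355.0, 232.0], 0.89)]
scene cover_hinge [([0.754, 0.061], [410.0, 302.0], 0.75)]
scene lathe [([0.672, 0.055], [379.0, 320.0], 0.83)]
scene collet_block [([0.425, 0.359], [431.0, 211.0], 0.76), ([0.405, 0.138], [356.0, 231.0], 0.3), ([0.41, 0.17], [368.0, 229.0], 0.27)]
scene wood_blank [([0.448, -0.059], [293.0, 267.0], 0.89)]
scene wax_jar [([0.411, 0.168], [367.0, 229.0], 0.87), ([0.427, 0.36], [432.0, 212.0], 0.56)]
scene spanner [([0.428, 0.056], [332.0, 247.0], 0.7)]
scene mug [([0.456, -0.404], [156.0, 319.0], 0.77)]
scene polish_bottle [([0.57, 0.366], [465.0, 247.0], 0.83), ([0.416, 0.167], [368.0, 230.0], 0.49)]
```

View pics/box.png

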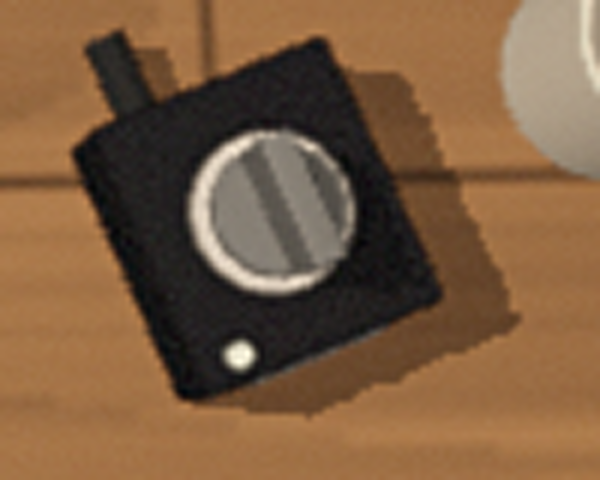

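View pics/lathe.png

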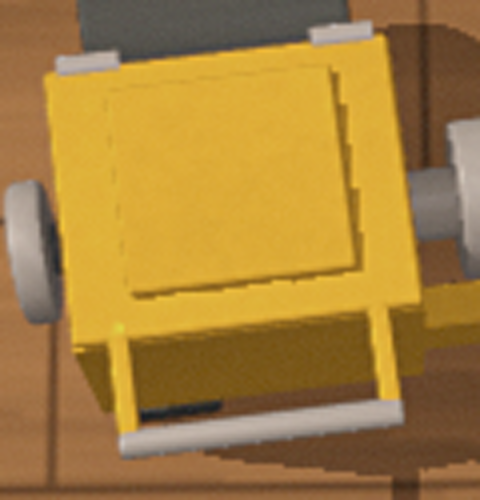

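Call:
arm_command([
  [-0.023, -0.031, 0, 0],
  [-0.046, -0.062, 0, 0],
  [-0.07, -0.093, 0, 0],
  [-0.093, -0.125, 0, 0],
  [-0.116, -0.156, 0, 0],
], hand=0.085, grip_force=40)

```text
time: 2.4
ee_pos: [0.2732, 0.3051, 0.2313]
tcp_rot: [180.0, 0.0, 154.7]
wrist_force: [0.3, -0.3, 0.8]
opening: 0.0852
grasp_force: 0.0
```

```bash
python3 - <<'E'
from h import *
np.set_printoptions(suppress=True,precision=3)
o=bot.get_obs(); print(o["ee_pos"],o["tcp_rot"],o["q"])
cam=bot.camera("top")
print("bartop",at_z(cam,(450,283.3),.105),"disc",at_z(cam,(445.3,285.3),.072))
a,b=at_z(cam,(400+265/6,250+140/6),.105),at_z(cam,(400+315/6,250+262/6),.105); print("bar deg",np.degrees(np.arctan2(*(a-b)[1::-1])))
h=[at_z(cam,p,.171) for p in [(255.5,201.25),(325.5,193)]]; print("handle",h,sum(h)/2)
E
```

```text
[0.273 0.305 0.231] [179.979   0.01  154.71 ] [ 48.155 -14.086  -7.748  96.315  -0.004  73.444]
bartop [ 0.392 -0.264  0.105] disc [ 0.392 -0.262  0.072]
bar deg 19.20423965137514
handle [array([0.546, 0.11 , 0.171]), array([ 0.56 , -0.022,  0.171])] [0.553 0.044 0.171]
```

Call:
arm_command([
  [-0.023, -0.031, 0, 0],
  [-0.046, -0.062, 0, 0],
  [-0.07, -0.093, 0, 0],
  [-0.093, -0.124, 0, 0],
  [-0.117, -0.154, 0, 0],
])

```text
time: 2.95
ee_pos: [0.3131, 0.116, 0.2315]
tcp_rot: [180.0, 0.0, 154.7]
wrist_force: [0.9, 0.2, -1.4]
opening: 0.0849
grasp_force: 0.0
```

Call:
arm_command([
  [-0.023, -0.031, 0, 0],
  [-0.046, -0.062, 0, 0],
  [-0.07, -0.093, 0, 0],
  [-0.093, -0.124, 0, 0],
  [-0.117, -0.154, 0, 0],
])

```text
time: 3.45
ee_pos: [0.3531, -0.0736, 0.2316]
tcp_rot: [180.0, 0.1, 154.7]
wrist_force: [-0.2, 0.9, 0.2]
opening: 0.0853
grasp_force: 0.0
```

Call:
arm_command([
  [-0.023, -0.031, 0, 0],
  [-0.046, -0.062, 0, 0],
  [-0.07, -0.093, 0, 0],
  [-0.093, -0.124, 0, 0],
  [-0.117, -0.154, 0, 0],
])

```text
time: 3.95
ee_pos: [0.3931, -0.263, 0.2314]
tcp_rot: [-180.0, 0.0, 154.7]
wrist_force: [0.3, 0.2, 0.4]
opening: 0.0848
grasp_force: 0.0
```

Call:
arm_command([
  [0, 0, 0, -0.14],
  [0, 0, 0, -0.28],
  [0, 0, 0, -0.42],
  [0, 0, 0, -0.56],
  [0, 0, 0, -0.7],
])

```text
time: 4.45
ee_pos: [0.3931, -0.2612, 0.2313]
tcp_rot: [-180.0, 0.0, -164.9]
wrist_force: [0.1, 0.8, 0.3]
opening: 0.0852
grasp_force: 0.0
```

Call:
arm_command([
  [0, 0, 0, -0.1],
  [0, 0, 0, -0.1],
  [0, 0, 0, -0.1],
  [0, 0, 0, -0.1],
  [0, 0, 0, -0.1],
])

```text
time: 4.95
ee_pos: [0.3931, -0.2611, 0.2313]
tcp_rot: [-180.0, -0.0, -159.6]
wrist_force: [-0.6, 1.0, -0.2]
opening: 0.0851
grasp_force: 0.0
```

```bash
python3 - <<'E'
from h import *
np.set_printoptions(suppress=True,precision=3)
o=bot.get_obs(); print(o["ee_pos"],o["tcp_rot"],o["q"])
cam=bot.camera("wrist"); cv2.imwrite("pics/w1.png",cam["color"])
for d in bot.mark_of("wrist","knob_grip"): print(d, at_z(cam,d["location"],.095,o))
p=np.array([.392,-.263,.105]); 
for a in (0,.023): print(project(cam,p+a*np.array([np.cos(.36),np.sin(.36),0]),o))
E
```

```text
[ 0.393 -0.261  0.231] [-179.999   -0.001 -159.558] [-33.597  -5.674  -0.522  95.152  -0.002 -54.039]
{'location': [317.2, 220.7], 'confidence': 0.81} [ 0.394 -0.265  0.095]
{'location': [406.9, 40.9], 'confidence': 0.8} [ 0.239 -0.25   0.095]
[320.209 222.443]
[320.335 248.35 ]
```

View pics/w1.png

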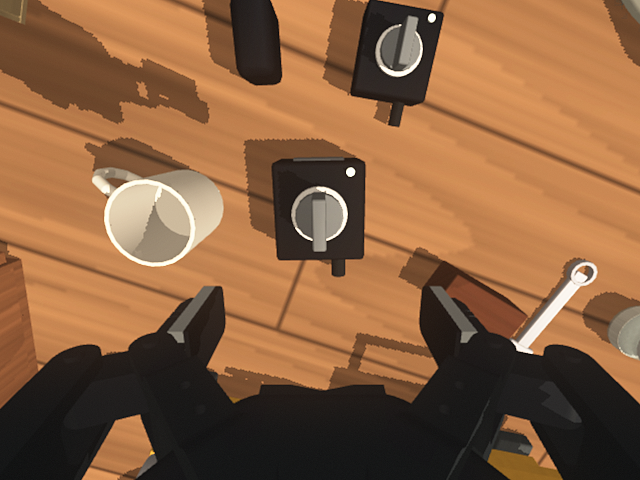

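The wrist picture shows the knob's bar upright at (319,221), aligned with the gripper and almost centred, so I can descend.

Call:
arm_command([
  [0.001, -0.003, 0.035, 0],
  [0.001, -0.003, 0.075, 0],
  [0.001, -0.003, 0.115, 0],
  [0.001, -0.003, 0.14, 0],
  [0.001, -0.003, 0.152, 0],
])

```text
time: 5.55
ee_pos: [0.3921, -0.2636, 0.0768]
tcp_rot: [179.8, -0.1, -159.5]
wrist_force: [0.2, -0.1, 0.5]
opening: 0.0851
grasp_force: 0.0
```

Call:
arm_command([
  [0, 0, 0, 0],
  [0, 0, 0, 0],
  [0, 0, 0, 0],
  [0, 0, 0, 0],
  [0, 0, 0, 0],
], hand=0, grip_force=40)

```text
time: 6.05
ee_pos: [0.3936, -0.2644, 0.0801]
tcp_rot: [-180.0, 0.0, -159.5]
wrist_force: [-0.6, 12.5, 11.0]
opening: 0.0118
grasp_force: 7.7
```

Call:
arm_command([
  [0, 0, 0, 0],
  [0, 0, 0, 0],
  [0, 0, 0, 0],
  [0, 0, 0, 0],
  [0, 0, 0, 0],
])

```text
time: 6.55
ee_pos: [0.3935, -0.2642, 0.0803]
tcp_rot: [-180.0, 0.1, -159.5]
wrist_force: [-2.1, 2.7, 6.4]
opening: 0.0111
grasp_force: 41.1
```

Call:
arm_command([
  [0, 0, 0, 0.12],
  [0, 0, 0, 0.24],
  [0, 0, 0, 0.36],
  [0, 0, 0, 0.48],
  [0, 0, 0, 0.6],
])

```text
time: 7.05
ee_pos: [0.3934, -0.2628, 0.0803]
tcp_rot: [179.8, 0.0, 165.9]
wrist_force: [-1.8, 12.4, 9.4]
opening: 0.0113
grasp_force: 41.6
```

Call:
arm_command([
  [0, 0, 0, 0.12],
  [0, 0, 0, 0.24],
  [0, 0, 0, 0.36],
  [0, 0, 0, 0.48],
  [0, 0, 0, 0.57],
])

```text
time: 7.55
ee_pos: [0.394, -0.2617, 0.0803]
tcp_rot: [179.7, -0.1, 133.3]
wrist_force: [3.0, 18.4, 8.9]
opening: 0.0114
grasp_force: 41.6
```

Call:
arm_command([
  [0, 0, 0, 0],
  [0, 0, 0, 0.01],
  [0, 0, 0, 0.02],
  [0, 0, 0, 0.03],
  [0, 0, 0, 0.03],
])

```text
time: 8.05
ee_pos: [0.3941, -0.2617, 0.0803]
tcp_rot: [179.7, -0.1, 131.9]
wrist_force: [3.0, 19.2, 8.9]
opening: 0.011
grasp_force: 41.7
```

```bash
python3 - <<'E'
from h import *
o=bot.get_obs(); print(o["torque"],o["wrist_force"],o["tcp_rot"],o["opening"])
cam=bot.camera("wrist"); cv2.imwrite("pics/w2.png",cam["color"][100:400,170:470])
E
```

```text
[ 3.66928341 -0.42199099  0.26417367] [ 2.96492994 19.21728776  8.91957654] [ 1.79685227e+02 -1.35332222e-01  1.31885294e+02] 0.010972535169311296
```

View pics/w2.png

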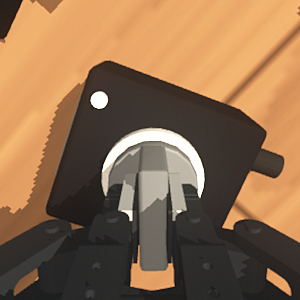

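The bar is still between the pads at crop (152,205), turned about 68.6° with the gripper, so it is at its stop. I'll let go now.

Call:
arm_command([
  [0, 0, 0, 0],
  [0, 0, 0, 0],
  [0, 0, 0, 0],
  [0, 0, 0, 0],
  [0, 0, 0, 0],
], hand=0.085)

```text
time: 8.6
ee_pos: [0.3933, -0.2646, 0.0794]
tcp_rot: [-180.0, 0.0, 131.7]
wrist_force: [0.7, -0.2, 0.0]
opening: 0.0824
grasp_force: 0.0
```

Call:
arm_command([
  [0, 0, 0, 0],
  [0, 0, 0, 0],
  [0, 0, 0, 0],
  [0, 0, 0, 0],
  [0, 0, 0, 0],
])

```text
time: 9.1
ee_pos: [0.3932, -0.2643, 0.0793]
tcp_rot: [-180.0, 0.0, 131.8]
wrist_force: [1.0, 0.7, 0.1]
opening: 0.0847
grasp_force: 0.0
```

Call:
arm_command([
  [0, 0, -0.035, 0],
  [0, 0, -0.08, 0],
  [0, 0, -0.125, 0],
  [0, 0, -0.16, 0],
  [0, 0, -0.18, 0],
])

```text
time: 9.6
ee_pos: [0.3936, -0.2646, 0.2626]
tcp_rot: [179.9, 0.2, 131.8]
wrist_force: [0.4, -0.1, -0.2]
opening: 0.085
grasp_force: 0.0
```

```bash
python3 - <<'E'
from h import *
np.set_printoptions(suppress=True,precision=3)
o=bot.get_obs(); print(o["ee_pos"],o["tcp_rot"],o["q"])
cam=bot.camera("wrist"); cv2.imwrite("pics/w3.png",cam["color"])
E
```

```text
[ 0.394 -0.265  0.263] [179.949   0.201 131.769] [-33.907  -4.762   3.831  98.385  -0.001  14.324]
```

View pics/w3.png

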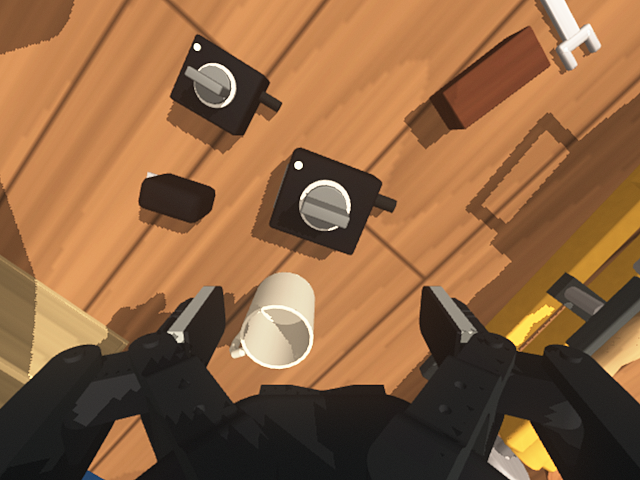

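The knob's bar at (325,209) is lined up with its box again, so it has sprung back. Next I go over the handle.

Call:
arm_command([
  [0.0125, 0.0325, 0, 0],
  [0.025, 0.065, 0, 0],
  [0.0375, 0.0975, 0, 0],
  [0.05, 0.13, 0, 0],
  [0.0625, 0.1625, 0, 0],
], hand=0.05)

```text
time: 10.15
ee_pos: [0.4732, -0.1081, 0.2591]
tcp_rot: [180.0, 0.0, 131.8]
wrist_force: [0.8, -0.9, -0.5]
opening: 0.05
grasp_force: 0.0
```

Call:
arm_command([
  [0.0125, 0.0325, 0, 0],
  [0.025, 0.065, 0, 0],
  [0.0375, 0.0975, 0, 0],
  [0.05, 0.13, 0, 0],
  [0.0625, 0.1625, 0, 0],
])

```text
time: 10.65
ee_pos: [0.5528, 0.0469, 0.259]
tcp_rot: [-180.0, -0.0, 131.8]
wrist_force: [-0.0, 0.0, 0.5]
opening: 0.0499
grasp_force: 0.0
```

Call:
arm_command([
  [0, 0, 0, 0.13],
  [0, 0, 0, 0.26],
  [0, 0, 0, 0.39],
  [0, 0, 0, 0.52],
  [0, 0, 0, 0.635],
])

```text
time: 11.15
ee_pos: [0.5523, 0.0455, 0.2589]
tcp_rot: [-180.0, 0.0, 95.1]
wrist_force: [-0.4, 0.1, 0.1]
opening: 0.0501
grasp_force: 0.0
```

Call:
arm_command([
  [0, 0, 0, 0],
  [0, 0, 0, 0],
  [0, 0, 0, 0],
  [0, 0, 0, 0],
  [0, 0, 0, 0],
])

```text
time: 11.65
ee_pos: [0.5523, 0.0454, 0.2593]
tcp_rot: [180.0, 0.0, 95.4]
wrist_force: [-0.3, -0.3, -0.4]
opening: 0.0501
grasp_force: 0.0
```

```bash
python3 - <<'E'
from h import *
np.set_printoptions(suppress=True,precision=3)
o=bot.get_obs(); print(o["ee_pos"],o["tcp_rot"],o["q"])
cam=bot.camera("wrist"); cv2.imwrite("pics/w4.png",cam["color"])
for t in ("cover_handle","cover_hinge"):
    for d in bot.mark_of("wrist",t): print(t,d, at_z(cam,d["location"],.171,o))
for p in ([.553,.045,.171],[.546,.11,.171],[.56,-.022,.171]): print(project(cam,p,o))
E
```

```text
[0.552 0.045 0.259] [179.999   0.002  95.438] [ 4.701  6.303 14.651 98.347 -0.002 89.262]
cover_handle {'location': [329.6, 238.0], 'confidence': 0.87} [0.557 0.044 0.171]
cover_hinge {'location': [589.8, 232.1], 'confidence': 0.91} [0.746 0.067 0.171]
cover_hinge {'location': [204.3, 77.2], 'confidence': 0.55} [0.466 0.144 0.171]
[323.956 236.73 ]
[322.919 144.443]
[324.604 318.515]
```

View pics/w4.png

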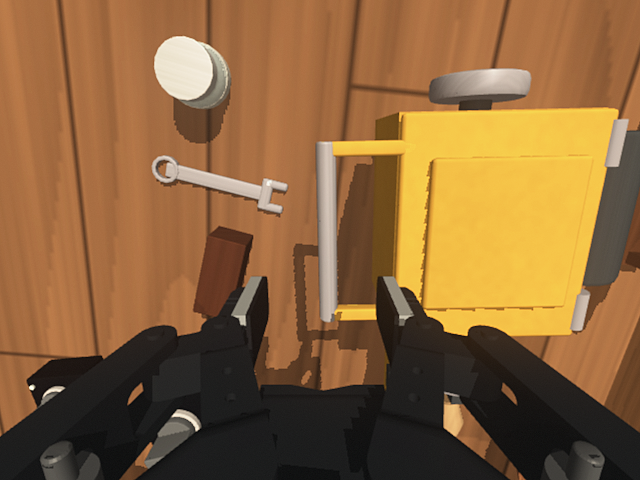

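The bar runs from (324,143) to (328,320). That is about 2–3 mm towards the hinge from the gripper's centre line and turned about 1.3°. I correct for both and descend.

Call:
arm_command([
  [0.001, 0.003, 0.015, -0.022],
  [0.001, 0.003, 0.04, -0.022],
  [0.001, 0.003, 0.07, -0.022],
  [0.001, 0.003, 0.095, -0.022],
  [0.001, 0.003, 0.107, -0.022],
])

```text
time: 12.3
ee_pos: [0.5541, 0.0467, 0.1487]
tcp_rot: [-179.8, -0.0, 96.7]
wrist_force: [-0.0, -0.6, 0.3]
opening: 0.0501
grasp_force: 0.0
```

Call:
arm_command([
  [0, 0, 0, 0],
  [0, 0, 0, 0],
  [0, 0, 0, 0],
  [0, 0, 0, 0],
  [0, 0, 0, 0],
], hand=0, grip_force=40)

```text
time: 12.8
ee_pos: [0.5558, 0.0468, 0.1533]
tcp_rot: [179.9, 0.0, 96.7]
wrist_force: [1.8, 0.1, 1.9]
opening: 0.0126
grasp_force: 39.1
```

Call:
arm_command([
  [0, 0, 0, 0],
  [0, 0, 0, 0],
  [0, 0, 0, 0],
  [0, 0, 0, 0],
  [0, 0, 0, 0],
])

```text
time: 13.3
ee_pos: [0.5558, 0.0467, 0.1527]
tcp_rot: [179.9, 0.0, 96.6]
wrist_force: [4.8, 0.2, 3.9]
opening: 0.0125
grasp_force: 39.4
```

Call:
arm_command([
  [0, 0.001, -0.017, 0],
  [0, 0.003, -0.033, 0],
  [0, 0.0065, -0.05, 0],
  [0, 0.0115, -0.066, 0],
  [0, 0.018, -0.081, 0],
])

```text
time: 13.8
ee_pos: [0.5711, 0.0485, 0.2321]
tcp_rot: [-179.6, -0.0, 96.6]
wrist_force: [-5.6, -1.5, -2.8]
opening: 0.0128
grasp_force: 39.3
```

Call:
arm_command([
  [0, 0.008, -0.015, 0],
  [0, 0.017, -0.029, 0],
  [0, 0.027, -0.042, 0],
  [0, 0.038, -0.055, 0],
  [0, 0.0505, -0.066, 0],
])

```text
time: 14.3
ee_pos: [0.6185, 0.0541, 0.3015]
tcp_rot: [-179.5, 0.0, 96.6]
wrist_force: [-28.3, -2.3, 21.1]
opening: 0.0124
grasp_force: 39.8
```

Call:
arm_command([
  [0, 0, 0, 0],
  [0, 0, 0, 0],
  [0, 0, 0, 0],
  [0, 0, 0, 0],
  [0, 0, 0, 0],
])

```text
time: 14.8
ee_pos: [0.6186, 0.0541, 0.3017]
tcp_rot: [-179.7, 0.0, 96.6]
wrist_force: [-25.1, -3.3, 21.3]
opening: 0.0122
grasp_force: 41.3
```

```bash
python3 - <<'E'
from h import *
np.set_printoptions(suppress=True,precision=3)
o=bot.get_obs(); print(o["ee_pos"],o["tcp_rot"],o["wrist_force"],o["opening"],o["grasp_force"])
print("theta", np.degrees(np.arcsin((o["ee_pos"][2]-.1527)/.192)))
cam=bot.camera("scene"); cv2.imwrite("pics/s5.png",cam["color"])
for d in bot.mark_of("scene","cover_handle"): print(d)
print(project(cam,o["ee_pos"]+[0,0,.019],o))
E
```

```text
[0.619 0.054 0.302] [-179.661    0.007   96.64 ] [-25.051  -3.284  21.313] 0.012200725979617818 41.3102263212204
theta 50.914841691281474
{'location': [377.7, 205.7], 'confidence': 0.59}
[380.066 204.033]
```

View pics/s5.png

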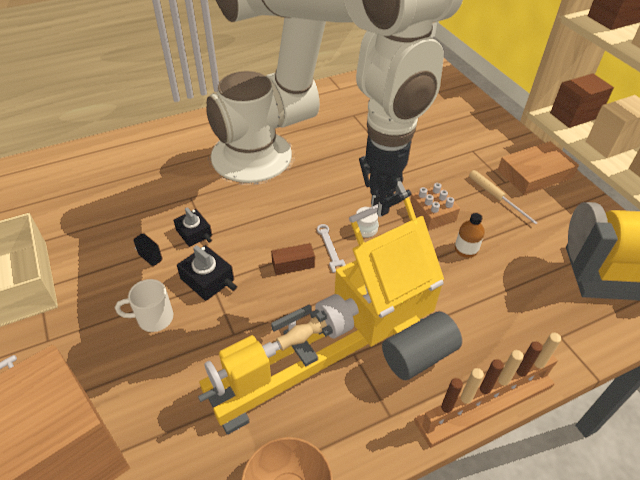

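The scene view shows the cover standing open at about 50°, with the bar in the fingers at (379,205). The bystanders and the knob are where they were. I'll ease the strain along the radius and settle.

Call:
arm_command([
  [0, -0.0005, -0.0005, 0],
  [0, -0.001, -0.001, 0],
  [0, -0.001, -0.001, 0],
  [0, -0.001, -0.001, 0],
  [0, -0.001, -0.001, 0],
])

```text
time: 15.4
ee_pos: [0.6185, 0.054, 0.3017]
tcp_rot: [-179.7, 0.0, 96.6]
wrist_force: [-18.5, -3.2, 14.9]
opening: 0.0125
grasp_force: 40.6
```

Call:
arm_command([
  [0, 0, 0, 0],
  [0, 0, 0, 0],
  [0, 0, 0, 0],
  [0, 0, 0, 0],
  [0, 0, 0, 0],
])

```text
time: 15.9
ee_pos: [0.6185, 0.054, 0.3016]
tcp_rot: [-179.7, 0.0, 96.6]
wrist_force: [-19.8, -2.4, 14.2]
opening: 0.0122
grasp_force: 40.6
```

```bash
python3 - <<'E'
from h import *
o=bot.get_obs(); print(o["ee_pos"],o["wrist_force"],o["opening"],o["grasp_force"])
if o["grasp_force"]>20 and .009<o["opening"]<.017: print(bot.job_done())
E
```

```text
[0.61845936 0.05402391 0.30163564] [-19.79011541  -2.42531883  14.15414479] 0.012238380195710307 40.593109130859375
the job is handed in; nothing more can be done
None
```

I turned the isolator knob about 69° to its stop, held it, and let it spring back; then I lifted the belt cover to about 51° and handed in with the fingers still holding it (at about 16 s; the verdict was not shown).

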